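# Stop the UV cabinet's lamp timer and roll its shutter open

## Robot

A 7-joint arm with a two-finger parallel gripper is mounted at the origin on the work surface. World frame = base frame: x ahead of the robot, y to its left, z up, the work surface at z = 0. Lengths are in m, angles in rad, forces in N, time in s.
With the tool pointing down it reaches from about 0.4 to 0.875 m from the base axis. Payload 4.4 kg.
Tool frame: the origin (TCP) lies midway between the tips of the shut fingers; the grasp point (between the pads) lies bot.tcp_to_grasp behind it (bot.tcp_to_grasp is the distance from the TCP to the grasp point, in m); z points along the fingers, y is the line along which they close (so a half turn about z gives the same grasp; the last joint's range is limited). The gripper opens to 85 mm and grips with 20 to 120 N. Pads are 22 mm wide; open, the fingers measure 114 mm over their backs; the gripper's body (76 mm by 85 mm) begins 54 mm behind the grasp point. The pads swing forward as they close: fully open they stand 13 mm farther back than shut.
Start: joints at [1.232, 0.628, 0.038, 1.517, -0.027, 0.996, -0.02], TCP at [0.175, -0.626, 0.231] pointing down, gripper open.
Joint ranges: [-3.06, 3.06], [-0.37, 2.12], [-1.25, 1.32], [0.18, 2.47], [-1.1, 4.24], [0.23, 1.98], [-2.94, 2.94]. Speed limits (rad/s): [2.57, 2.57, 3.14, 3.14, 3.14, 3.14, 3.14].

## Interface

Orientations are given as [roll, pitch, yaw] about the fixed x, y, z axes, in that order (R = Rz(yaw) Ry(pitch) Rx(roll)).
In Python, from station import bot, cams, sensors, workorder gives the robot as it stands (bot), with the cameras (cams), the readings (sensors) and the job (workorder).
- The arm moves only by the shell command python3 steer.py FILE [FORCE], which reads ROWS from the file FILE. ROWS is a JSON list of rows, 1 to 5 of them, each written [[dx, dy, dz], turn, opening]: dx, dy, dz in m, then a turn about the tool's z in rad, then the opening from 0.0 (shut) to 1.0 (fully open); each row is the pose to reach, as a shift and turn from the pose commanded when the command began, along the tool's axes at that moment; what a row does not reach only later rows make up. A row lasts 1/8 s, in which the tool goes at most 0.0625 m and 0.188 rad, less where a joint would pass 70% of its speed; a pose out of reach is approached as far as the arm can. The fingers move at their own pace and stop on an object; FORCE is the grip in N (left out, the last holds). Time passes only in rows, so rows that do not move let the fingers close. It prints the time, the measured TCP pose, the force, the opening and the grip force at its end. Input that does not fit is refused with a message, and nothing moves.
- sensors.read_state(): the state, without advancing time (a new reading comes with each control period).
- cams.camera(name): name is "side" or "top"; returns a dict with "pixels" (384x512x3 uint8, red, green, blue), "fx", "fy", "cx", "cy" (pixels), "R" (3x3) and "t" (3): a world point X has camera coordinates R X + t. Camera axes: x right, y down, z forward; pixel columns grow to the right and rows downward; lengths in m; the calibration is good to about 2 mm. A picture is of the moment at which its call begins. There is no depth.
- workorder.finish_job(): hands the job in; it is judged then, once.
The state is a dict: "t": time; "joint_positions": joint angles; "qd": joint speeds; "joint_torque": joint torques, N m; "tcp_pos": TCP position; "tcp_rot": TCP orientation; "wrist_force": force on the tool from outside, world axes, zero at the start; "torque": the same for the moment, N m; "grip_width": opening from 0.0 (shut) to 1.0 (fully open); "finger_force": force on a finger pad.
Only numpy, scipy, OpenCV 4.12 (cv2) and the standard library are available. Lean on these libraries where they do the work, as an engineer would, in place of code of your own. Each camera call takes 0.05 s, during which the arm holds its last target. There are 200 camera calls.

## Task

The UV cabinet is still running and I need the pipettes inside. Turn its timer knob back to the zero stop so that the lamp is off, and only then roll the shutter up until it is fully open and let go of it. Leave everything else on the bench where it stands.

Things in the scene. Friction and masses are not known exactly. Their poses are not given: they have to be found in the camera images.
- cabinet: Beige barrel-shaped UV cabinet, fixed: end panels 352 mm apart outside (y), x -194 (front) to +194 mm, 239 mm high; slatted aluminium shutter round its front, towards the robot, closed hood at the rear. Cream control housing on its right: y -176 to -292, x -150 to +120 mm, 200 mm high. Origin on the bench under the track's axis, mid shutter. x to the cabinet's back, y left seen from the robot.
- track_axis (a point): Point on the axis of the shutter's curved track (the axis runs along the cabinet's y), 45 mm above the bench, midway across the shutter. The slats run on a radius of 180 mm about it, from the front up over the top and down inside the rear hood. Axes as the cabinet's.
- shutter (a joint): How far the shutter's bottom rail (with the pull) is rolled up about the track axis, rad: 0 = closed, rail low at the front; 1.20 = fully open at its stop, rail on top, pull pointing nearly straight up. It starts closed, drags with about 3 to 8 N at the pull and stays wherever it is left.
- pull (a point): Grip point of the black pull in the middle of the bottom rail: 215 mm from the track axis; closed, 0.106 rad above level in front of it (68 mm above the bench). The pull juts out radially from 185 to 225 mm radius: neck 36 mm wide, 14 thick, then a head 50 wide (y), 20 thick, 16 deep. Grip it by the head's two ends, hand tilted up to 45 deg. Axes: the cabinet's when closed, turn with the rail.
- timer (a joint): Angle of the lamp timer's knob, rad: 0 = at its zero stop (lamp off), growing clockwise seen from above, up to a stop at 2.1. It starts wound up by 0.7 to 1.3; turn it back anticlockwise. Drag about 0.08 N m; it stays where it is left (its own run-down is too slow to see).
- knob (a point): Grip point on the vertical axis of the black timer knob on top of the control housing, 236 mm above the bench. Grip bar 62 mm long, 16 wide, 34 high, its top at 246 mm, on a disc of 62 mm diameter whose top is at 212 mm. Axes turn with the knob: x along the bar to its pointer end (white line), y across; at zero the pointer points to the cabinet's back, at a dark mark.
- tube_rack: White rack 130 x 72 mm of capped sample tubes, 103 mm high, loose, left in front of the cabinet. Origin at the centre of its underside.
- kit_box: Paper test-kit box 190 x 120 x 75 mm, loose, left of the cabinet. Origin at the centre of its underside.
- bottle_a: White reagent bottle, 62 mm diameter, 125 mm high, loose, in front of the control housing. Origin at the centre of its underside.
- bottle_b: White reagent bottle with a blue cap, 52 mm diameter, 105 mm high, loose, in front and to the right of the control housing. Origin at the centre of its underside.
- tip_box: Pipette tip box 125 x 85 x 67 mm, loose, on the right. Origin at the centre of its underside.
- sharps_bin: Yellow sharps bin 150 x 150 x 227 mm, loose, right at the back. Origin at the centre of its underside.
- wash_bottle: Clear bottle with a red cap, 72 mm diameter, 170 mm high, loose, on the left. Origin at the centre of its underside.

How it is judged:
By the outcome, as a careful person would: the job done as asked, in the order asked, and still so for the second after the job is handed in, with the robot touching nothing.
It also fails if it takes over 58 s, if anything falls off the work surface, if the arm or the gripper's body presses on something with over 40 N, if the wrist force passes 120 N, or if a joint passes its speed limit or range.

## Working session

There is one attempt and no reset: what is moved stays moved. The work goes in short steps, Python scripts to look and compute and a shell command to move; the robot and the scene stay as the last step left them, time stands still between calls to the robot, and variables do not carry over. Pictures are saved under pics/ and viewed, at most 10 in all, crops included, and the job is handed in when it is done.

```bash
ls; mkdir -p pics
python3 - <<'E'
from station import bot, cams, sensors, workorder
import cv2,numpy as np
for n in("side","top"):
    c=cams.camera(n); cv2.imwrite(f"pics/{n}0.png",cv2.resize(c["pixels"][:,:,::-1],(800,600)))
    print(n,c["fx"],c["cx"],c["cy"],np.round(c["R"],3).tolist(),np.round(c["t"],3), np.round(-np.array(c["R"]).T@c["t"],3))
s=sensors.read_state();print(bot.tcp_to_grasp,s["tcp_pos"],s["tcp_rot"],s["t"])
E
```

```text
pics
station.py
steer.py
side 351.55880649298047 259.25096930285883 189.1105970507372 [[-0.976, -0.216, 0.0], [-0.204, 0.921, -0.331], [0.071, -0.323, -0.944]] [0.495 0.139 1.223] [0.424 0.374 1.2  ]
top 475.9501178221096 253.4487565516379 195.10353569743825 [[0.01, -1.0, -0.009], [-0.984, -0.008, -0.178], [0.178, 0.01, -0.984]] [0.022 0.51  1.572] [0.222 0.01  1.638]
0.0187 [ 0.17501051 -0.62543894  0.23049197] [-3.13993292e+00  1.66676617e-06  2.72788018e-01] 0.1
```

View pics/top0.png

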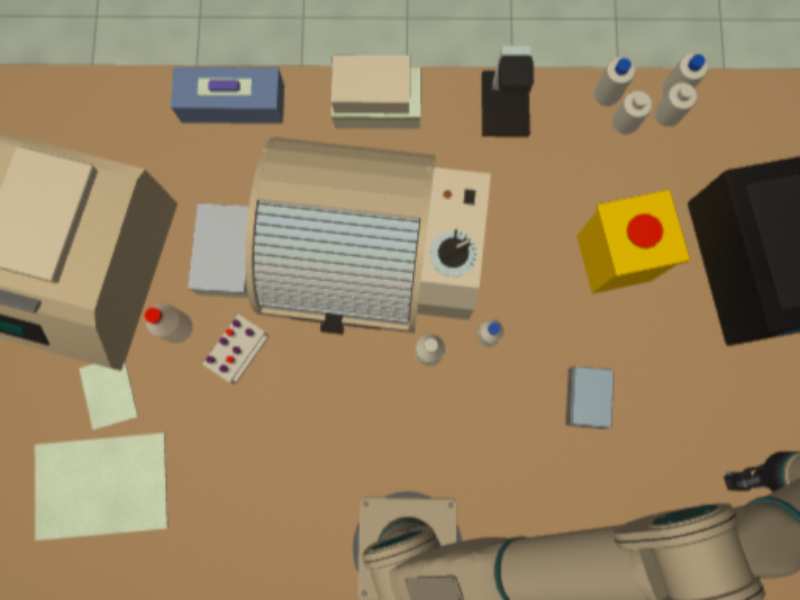

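View pics/side0.png

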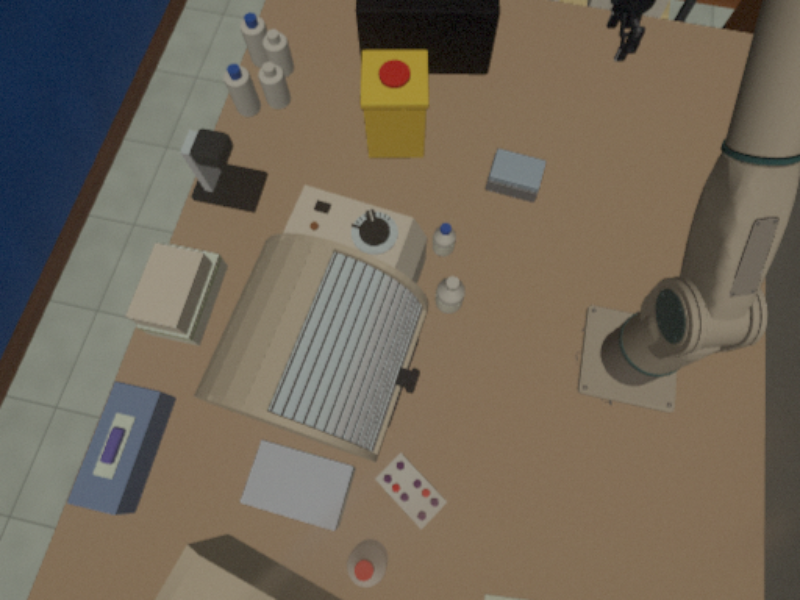

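The top view shows the knob at about (453,252) and the pull at (332,323), and the cabinet is turned by a few degrees. The side view shows the knob at (375,232) and the pull at (408,379). I'll zoom in on the knob and pull next.

```bash
cat > h.py <<'E'
from station import bot, cams, sensors, workorder
import cv2,numpy as np
def ray(c,u,v):
    R=np.array(c["R"]);o=-R.T@np.array(c["t"]);d=R.T@np.array([(u-c["cx"])/c["fx"],(v-c["cy"])/c["fy"],1]);return o,d/np.linalg.norm(d)
def onz(c,u,v,z):
    o,d=ray(c,u,v);return o+d*(z-o[2])/d[2]
def tri(rs):
    A=sum(np.eye(3)-np.outer(d,d) for o,d in rs);b=sum((np.eye(3)-np.outer(d,d))@o for o,d in rs);return np.linalg.solve(A,b)
def proj(c,X):
    p=np.array(c["R"])@X+np.array(c["t"]);return c["fx"]*p[0]/p[2]+c["cx"],c["fy"]*p[1]/p[2]+c["cy"]
def blobs(c,box,thr=70):
    x0,y0,x1,y1=box;g=c["pixels"][y0:y1,x0:x1].max(2);n,l,s,ce=cv2.connectedComponentsWithStats((g<thr).astype(np.uint8))
    return [(ce[i]+[x0,y0],s[i,4],s[i,:4]+[x0,y0,0,0]) for i in range(1,n) if s[i,4]>8]
E
python3 - <<'E'
from h import *
t=cams.camera("top");s=cams.camera("side")
B={"tk":(t,(268,140,312,182)),"tp":(t,(198,194,228,218)),"sk":(s,(220,128,260,165)),"sp":(s,(248,230,274,256))}
ims=[]
for k,(c,b) in B.items():
    for m in blobs(c,b): print(k,np.round(m[0],2),m[1],m[2])
    ims.append(cv2.resize(c["pixels"][b[1]:b[3],b[0]:b[2],::-1],(400,300),interpolation=cv2.INTER_CUBIC))
cv2.imwrite("pics/c1.png",np.vstack([np.hstack(ims[:2]),np.hstack(ims[2:])]))
# housing corners top view (estimated from picture)
for u,v in((433,168),(491,173),(473,308),(418,300)): print(onz(t,u*.64,v*.64,.2))
E
```

```text
tk [289.43 161.5 ] 247 [281 152  19  19]
tp [212.5  206.99] 135 [205 201  15  12]
sk [238.97 147.3 ] 266 [229 135  20  22]
sp [260.42 242.05] 155 [253 235  15  16]
[ 0.7653778  -0.04710285  0.2       ]
[ 0.75553633 -0.16465046  0.2       ]
[ 0.4772792  -0.12589844  0.2       ]
[ 0.49232084 -0.01797609  0.2       ]
```

View pics/c1.png

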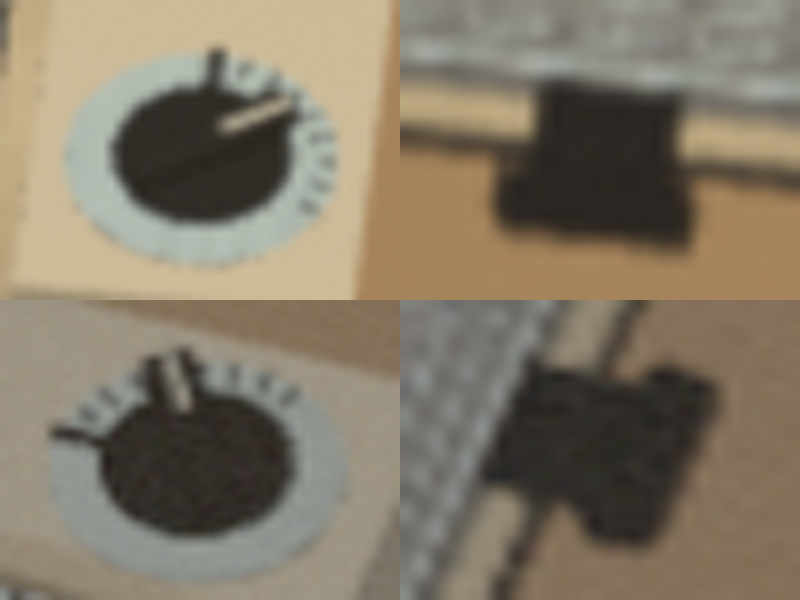

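The crops show the dial ring centre at top-view (290,162), with the zero mark at (291.9,149.1). The white pointer runs from about (292.4,157.9) to (300.1,154), so the knob is wound roughly 1 rad clockwise. The pull head is clear in both views.

Run:
```python
from h import *
t=cams.camera("top");s=cams.camera("side")
f=lambda x,y,b,sx,sy:(b[0]+x/sx-.5,b[1]+y/sy-.5)
bt=(268,140);T=(400/44,300/42);bs=(220,128);S=(10,300/37)
ct=onz(t,*f(200,158,bt,*T),.201);cs=onz(s,*f(198,165,bs,*S),.201)
print("centre",ct,cs)
m=onz(t,*f(216,65,bt,*T),.201);ms=onz(s,*f(72,135,bs,*S),.201)
print("zero yaw",[np.arctan2((a-c)[1],(a-c)[0]) for a,c in((m,ct),(ms,cs))])
a=onz(t,*f(222,128,bt,*T),.246);b=onz(t,*f(292,100,bt,*T),.246);print("line top",a,b,np.arctan2((b-a)[1],(b-a)[0]))
a=onz(s,*f(185,110,bs,*S),.246);b=onz(s,*f(170,55,bs,*S),.246);print("line side",a,b,np.arctan2((b-a)[1],(b-a)[0]))
# right housing edge, top view
P=[]
im=t["pixels"].astype(int)
for v in range(120,185,3):
    r=im[v,295:320]; k=np.argmin(np.diff(r[:,2]))  # blue drops cream->bench
    P.append(onz(t,295+k+.5,v,.2)[:2])
P=np.array(P);vx=cv2.fitLine(P.astype(np.float32),cv2.DIST_HUBER,0,.01,.01).ravel();print("edge yaw",np.arctan2(vx[1],vx[0]),vx)
# pull head ends: top crop(495..690, y~235 front bottom edge); side
bp=(198,194);U=(400/30,300/24);bq=(248,230);V=(400/26,300/26)
# outer-front head corners left/right
L=tri([ray(t,*f(500,235-0,(bp[0]-0,bp[1]),*U)) ]*1+[ray(s,0,0)]) if 0 else None
hl=f(505-400,225,bp,*U);hr=f(690-400,240,bp,*U)
sl=f(625-400,535-300,bq,*V);sr=f(705-400,390-300,bq,*V)
l=tri([ray(t,*hl),ray(s,*sl)]);r=tri([ray(t,*hr),ray(s,*sr)]);print("head",l,r,(l+r)/2,np.arctan2(*(l-r)[1::-1])-np.pi/2)
```

```text
centre [ 0.58868719 -0.08571654  0.201     ] [ 0.59043495 -0.08886078  0.201     ]
zero yaw [np.float64(-0.13360907855389736), np.float64(-0.0940230896603677)]
line top [ 0.59029727 -0.09003954  0.246     ] [ 0.60267251 -0.11330215  0.246     ] -1.081893134689814
line side [ 0.59208122 -0.08918435  0.246     ] [ 0.60195231 -0.11052494  0.246     ] -1.1375547862913051
edge yaw -0.11136766 [ 0.99380505 -0.11113759  0.6145891  -0.14724012]
head [0.45327997 0.18609025 0.05914492] [0.44774476 0.14060195 0.05634562] [0.45051237 0.1633461  0.05774527] -0.12108905006631576
```

Estimates so far: cabinet yaw about -0.115, knob centre at (0.5895, -0.087), bar direction about -1.11, and cabinet origin about (0.6725, 0.138). In the cabinet frame that puts the knob at y = -0.233, close to the housing's centreline (-0.234). Next I'll raise the arm and move over to the knob.

```bash
cat > d.py <<'E'
import sys
from h import *
from scipy.spatial.transform import Rotation as Ro
def show(x,y,z,yaw):
    s=sensors.read_state();R=Ro.from_euler("xyz",s["tcp_rot"]).as_matrix()
    cy=np.arctan2(R[1,0],R[0,0]);print("d",np.round(R.T@(np.array([x,y,z])-s["tcp_pos"]),4),"turn",round(-(((yaw-cy)+np.pi)%(2*np.pi)-np.pi),3),"q",np.round(s["joint_positions"],2),"t",s["t"])
show(*map(float,sys.argv[1:5]))
E
echo '[[[0, 0, -0.06], 0, 1], [[0, 0, -0.1], 0, 1]]' > mv.in && python3 steer.py mv.in; python3 d.py .5895 -.087 .33 2.03
```

```text
t: 0.55
tcp_pos: [0.1753, -0.6264, 0.3335]
tcp_rot: [3.14, -0.0, 0.273]
wrist_force: [-0.1, -1.0, -0.3]
grip_width: 1.005
finger_force: 0.0
d [ 0.5443 -0.4079  0.0028] turn -1.757 q [ 1.23  0.55  0.05  1.38 -0.03  1.22 -0.02] t 0.55
```

```bash
echo '[[[0.05, -0.0375, 0], -0.17, 1], [[0.1, -0.075, 0], -0.34, 1], [[0.15, -0.1125, 0], -0.5, 0.8], [[0.2, -0.15, 0], -0.67, 0.6], [[0.25, -0.19, 0], -0.84, 0.5]]' > mv.in && python3 steer.py mv.in; python3 d.py .5895 -.087 .33 2.03
```

```text
t: 1.18
tcp_pos: [0.3649, -0.3752, 0.3316]
tcp_rot: [3.141, 0.0, 1.118]
wrist_force: [0.9, -0.9, 0.1]
grip_width: 0.498
finger_force: 0.0
d [0.3574 0.076  0.0015] turn -0.912 q [ 0.91  0.35 -0.22  1.72  0.09  1.08  0.2 ] t 1.175
```

```bash
echo '[[[0.06, 0.012, 0], -0.18, 0.5], [[0.11, 0.024, 0], -0.36, 0.5], [[0.17, 0.036, 0], -0.54, 0.5], [[0.23, 0.048, 0], -0.72, 0.5], [[0.28, 0.06, 0], -0.9, 0.5]]' > mv.in && python3 steer.py mv.in; python3 d.py .5895 -.087 .26 2.03;echo '[[[0.0, 0.0, 0], 0, 0.5]]' > mv.in && python3 steer.py mv.in; python3 d.py .5895 -.087 .26 2.03
```

```text
t: 1.8
tcp_pos: [0.5426, -0.1501, 0.3316]
tcp_rot: [3.141, 0.0, 2.02]
wrist_force: [-0.5, -1.1, 0.5]
grip_width: 0.498
finger_force: 0.0
d [0.0365 0.0696 0.0717] turn -0.01 q [ 0.55  0.44 -0.5   1.62  0.22  1.14  0.45] t 1.8
t: 1.92
tcp_pos: [0.5437, -0.1473, 0.3314]
tcp_rot: [3.139, -0.002, 2.021]
wrist_force: [-0.9, -0.0, 0.7]
grip_width: 0.5
finger_force: 0.0
d [0.0342 0.0672 0.0716] turn -0.009 q [ 0.55  0.44 -0.5   1.62  0.22  1.14  0.45] t 1.925
```

```bash
echo '[[[0.02, 0.04, 0], 0, 0.5], [[0.034, 0.067, 0], -0.009, 0.5], [[0.034, 0.067, 0.04], -0.009, 0.5], [[0.034, 0.067, 0.07], -0.009, 0.5], [[0.034, 0.067, 0.07], -0.009, 0.5]]' > mv.in && python3 steer.py mv.in; python3 d.py .5895 -.087 .219 2.03
python3 - <<'E'
from h import *
t=cams.camera("top");s=cams.camera("side")
i=[cv2.resize(c["pixels"][b:b+75,a:a+100,::-1],(400,300),interpolation=3) for c,a,b in((t,240,120),(s,190,110))]
cv2.imwrite("pics/k1.png",np.hstack(i))
E
```

```text
t: 2.55
tcp_pos: [0.5853, -0.0943, 0.2592]
tcp_rot: [-3.136, -0.002, 2.02]
wrist_force: [-0.4, -0.9, -0.3]
grip_width: 0.501
finger_force: 0.0
d [0.0047 0.0072 0.0401] turn -0.01 q [ 0.41  0.55 -0.48  1.63  0.29  1.03  0.29] t 2.55
```

View pics/k1.png

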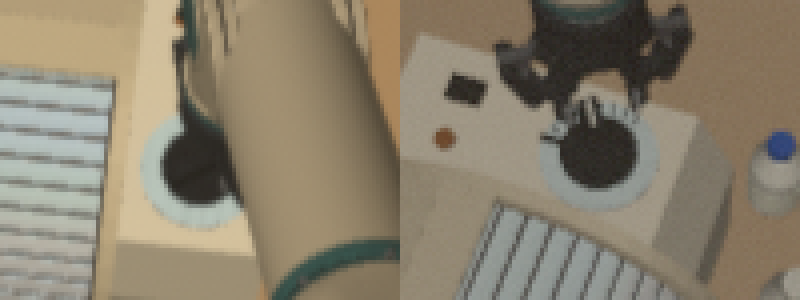

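The side view shows the open fingers straddling the bar line: tips at about (565,105) and (635,105), pointer at (590,110). The kinematics say the tool is still 8 mm short, so I'll correct that, descend and grip.

```bash
echo '[[[0.0047, 0.0072, 0], -0.01, 0.5], [[0.0047, 0.0072, 0.0], -0.01, 0.5], [[0.0047, 0.0072, 0.02], -0.01, 0.5]]' > mv.in && python3 steer.py mv.in; python3 d.py .5895 -.087 .219 2.03
```

```text
t: 3.02
tcp_pos: [0.5937, -0.0852, 0.2433]
tcp_rot: [3.137, 0.003, 2.032]
wrist_force: [0.8, -0.7, -0.7]
grip_width: 0.5
finger_force: 0.0
d [ 0.0003 -0.0046  0.0243] turn 0.002 q [ 0.39  0.58 -0.48  1.65  0.3   0.99  0.28] t 3.025
```

```bash
echo '[[[0, -0.002, 0.01], 0, 0.5], [[0, -0.002, 0.022], 0, 0.5], [[0, -0.002, 0.022], 0, 0.5]]' > mv.in && python3 steer.py mv.in; python3 d.py .5895 -.087 .219 2.03
```

```text
t: 3.4
tcp_pos: [0.5896, -0.0865, 0.2185]
tcp_rot: [-3.14, -0.001, 2.032]
wrist_force: [-0.0, -0.1, -0.0]
grip_width: 0.494
finger_force: 0.0
d [-0.0005 -0.0003 -0.0005] turn 0.002 q [ 0.39  0.6  -0.47  1.68  0.32  0.94  0.26] t 3.4
```

```bash
echo '[[[0, 0, 0], 0, 0.0], [[0, 0, 0], 0, 0.0], [[0, 0, 0], 0, 0.0], [[0, 0, 0], 0, 0.0]]' > mv.in && python3 steer.py mv.in 40
```

```text
t: 3.9
tcp_pos: [0.5906, -0.0863, 0.22]
tcp_rot: [3.14, 0.001, 2.032]
wrist_force: [0.4, 0.2, 3.8]
grip_width: 0.18
finger_force: 42.4
```

The bar is gripped. Now I'll turn it anticlockwise.

```bash
echo '[[[0, 0, 0], -0.15, 0], [[0, 0, 0], -0.3, 0], [[0, 0, 0], -0.45, 0], [[0, 0, 0], -0.6, 0], [[0, 0, 0], -0.75, 0]]' > mv.in && python3 steer.py mv.in;  echo '[[[0, 0, 0], -0.05, 0], [[0, 0, 0], -0.1, 0], [[0, 0, 0], -0.15, 0], [[0, 0, 0], -0.15, 0]]' > mv.in && python3 steer.py mv.in
python3 - <<'E'
from h import *
s=sensors.read_state();print(s["torque"],s["tcp_rot"],s["joint_positions"])
E
```

```text
t: 4.53
tcp_pos: [0.5916, -0.0852, 0.22]
tcp_rot: [3.139, 0.003, 2.787]
wrist_force: [3.6, 0.8, 1.1]
grip_width: 0.183
finger_force: 41.8
t: 5.03
tcp_pos: [0.5917, -0.0849, 0.22]
tcp_rot: [3.139, 0.003, 2.932]
wrist_force: [4.0, 3.8, 1.6]
grip_width: 0.182
finger_force: 42.4
[ 0.76893033 -0.78580173 -0.00574726] [3.13864275e+00 3.07640885e-03 2.93230255e+00] [ 0.53000398  0.65020829 -0.71244114  1.67213648  0.48693094  1.00059396
  1.01244705]
```

```bash
for i in 1; do echo '[[[0, 0, 0], -0.04, 0], [[0, 0, 0], -0.08, 0], [[0, 0, 0], -0.12, 0], [[0, 0, 0], -0.12, 0]]' > mv.in && python3 steer.py mv.in; done
python3 -c "
from station import bot, cams, sensors, workorder
s=sensors.read_state();print(s['torque'],s['tcp_rot'])"
```

```text
t: 5.52
tcp_pos: [0.5917, -0.0847, 0.22]
tcp_rot: [3.138, 0.003, 3.05]
wrist_force: [4.1, 4.4, 0.9]
grip_width: 0.18
finger_force: 42.2
[ 0.90161199 -0.82966812 -0.61047704] [3.13825549 0.00324436 3.05022757]
```

```bash
echo '[[[0, 0, 0], -0.03, 0], [[0, 0, 0], -0.03, 0]]' > mv.in && python3 steer.py mv.in
python3 -c "
from station import bot, cams, sensors, workorder
s=sensors.read_state();print(s['torque'],s['tcp_rot'])"
```

```text
t: 5.78
tcp_pos: [0.5919, -0.0848, 0.22]
tcp_rot: [3.138, 0.004, 3.079]
wrist_force: [4.8, 5.3, 1.4]
grip_width: 0.181
finger_force: 50.5
[ 0.89620722 -0.95703813 -0.88649255] [3.13803818 0.00371768 3.07904855]
```

The torque has risen to -0.89 N m, which means the knob is on its zero stop. I'll release it and rise.

```bash
echo '[[[0, 0, 0], 0.02, 0.5], [[0, 0, 0], 0.02, 0.5], [[0, 0, 0], 0.02, 0.5], [[0, 0, -0.05], 0.02, 0.5], [[0, 0, -0.1], 0.02, 0.5]]' > mv.in && python3 steer.py mv.in; python3 d.py .45 .163 .33 3.027
```

```text
t: 6.4
tcp_pos: [0.5894, -0.0868, 0.3199]
tcp_rot: [-3.141, -0.002, 3.062]
wrist_force: [0.4, -0.1, 0.1]
grip_width: 0.502
finger_force: 0.0
d [ 0.1589  0.2379 -0.0098] turn 0.035 q [ 0.58  0.57 -0.8   1.54  0.42  1.22  1.2 ] t 6.4
```

```bash
echo '[[[0.03, 0.05, 0], 0.03, 1], [[0.06, 0.09, 0], 0.035, 1], [[0.09, 0.14, 0], 0.035, 1], [[0.12, 0.19, 0], 0.035, 1], [[0.15, 0.238, 0], 0.035, 1]]' > mv.in && python3 steer.py mv.in; echo '[[[0, 0, 0], 0, 1]]' > mv.in && python3 steer.py mv.in; python3 d.py .457 .1625 .15 3.027
python3 - <<'E'
from h import *
t=cams.camera("top");s=cams.camera("side")
i=[cv2.resize(c["pixels"][b:b+75,a:a+100,::-1],(400,300),interpolation=3) for c,a,b in((t,240,120),(s,190,110),(t,165,175),(s,210,205))]
cv2.imwrite("pics/k2.png",np.vstack([np.hstack(i[:2]),np.hstack(i[2:])]))
E
```

```text
t: 7.02
tcp_pos: [0.4585, 0.1639, 0.3194]
tcp_rot: [-3.141, 0.0, 3.027]
wrist_force: [0.8, 0.3, 0.3]
grip_width: 1.003
finger_force: 0.0
t: 7.15
tcp_pos: [0.4569, 0.1672, 0.3201]
tcp_rot: [3.14, 0.0, 3.036]
wrist_force: [0.3, 0.5, 0.5]
grip_width: 0.998
finger_force: 0.0
d [-0.0005 -0.0048  0.1701] turn 0.009 q [ 0.21  0.39 -0.87  1.82  0.33  1.08  0.69] t 7.15
```

View pics/k2.png

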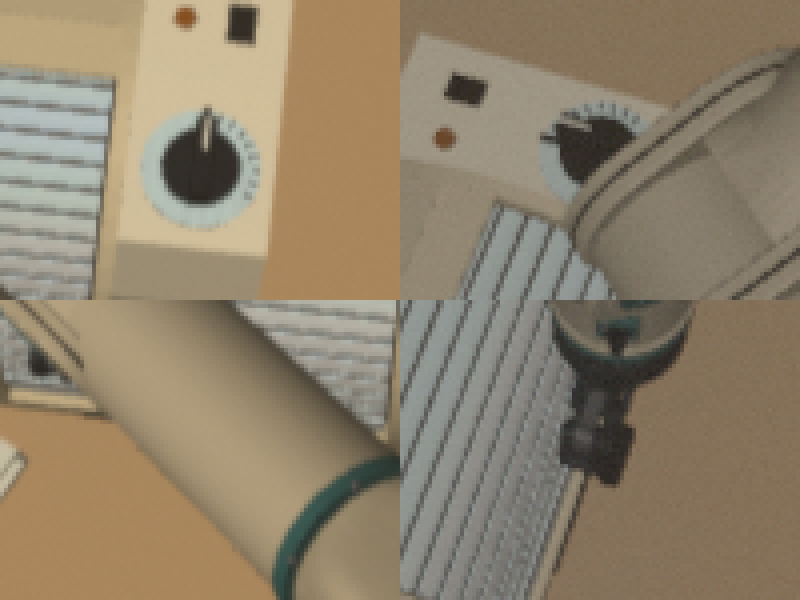

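The knob's pointer is now near-vertical in the image, running from (207,150) to (208,115) and pointing at the mark (208,108). I'll check its angle numerically and descend towards the pull.

```bash
python3 - <<'E'
from h import *
t=cams.camera("top")
f=lambda x,y:(240+x/4-.5,120+y/4-.5)
a=onz(t,*f(207,150),.246);b=onz(t,*f(208.5,117),.246);c=onz(t,*f(201,167),.201);m=onz(t,*f(208,109),.201)
print(np.arctan2(*(b-a)[1::-1]),np.arctan2(*(m-c)[1::-1]),a,b)
im=t["pixels"];print(im[122:127,283:290].reshape(-1,3).max(0),im[122:127,283:290].reshape(-1,3).mean(0))
print(cv2.imread("pics/top0.png")[190:200,443:452].reshape(-1,3).max(0)[::-1])
E
echo '[[[0, -0.004, 0.05], 0.009, 1], [[0, -0.004, 0.1], 0.009, 1], [[0, -0.004, 0.15], 0.009, 1], [[0, -0.004, 0.17], 0.009, 1], [[0, -0.004, 0.17], 0.009, 1]]' > mv.in && python3 steer.py mv.in; python3 d.py .457 .1625 .049 3.027
```

```text
-0.04796514285202051 -0.11987218025952323 [ 0.59158605 -0.08802778  0.246     ] [ 0.61730905 -0.08926254  0.246     ]
[204 184 150] [159.71428571 122.51428571  84.14285714]
[202 183 149]
t: 7.92
tcp_pos: [0.4587, 0.1568, 0.1477]
tcp_rot: [-3.139, -0.003, 3.015]
wrist_force: [-0.1, -0.4, 0.0]
grip_width: 1.0
finger_force: 0.0
d [0.0021 0.0056 0.0987] turn -0.012 q [ 0.08  0.61 -0.69  2.04  0.59  0.71  0.45] t 7.925
```

The pointer matches zero within pixel error, and the torque had already shown the stop. Continuing the descent.

```bash
echo '[[[0, 0.003, 0], -0.008, 1], [[0, 0.003, 0.03], -0.008, 1], [[0, 0.003, 0.06], -0.008, 1], [[0, 0.003, 0.08], -0.008, 1], [[0, 0.003, 0.08], -0.008, 1]]' > mv.in && python3 steer.py mv.in; python3 d.py .457 .1625 .049 3.027
python3 - <<'E'
from h import *
s=cams.camera("side")
cv2.imwrite("pics/p1.png",cv2.resize(s["pixels"][205:280,210:310,::-1],(640,480),interpolation=3))
E
```

```text
t: 8.55
tcp_pos: [0.4598, 0.1617, 0.0694]
tcp_rot: [-3.141, 0.0, 3.026]
wrist_force: [-0.3, 0.3, 0.1]
grip_width: 1.004
finger_force: 0.0
d [0.0029 0.0005 0.0204] turn -0.001 q [-0.03  0.73 -0.55  2.09  0.75  0.53  0.32] t 8.55
```

View pics/p1.png

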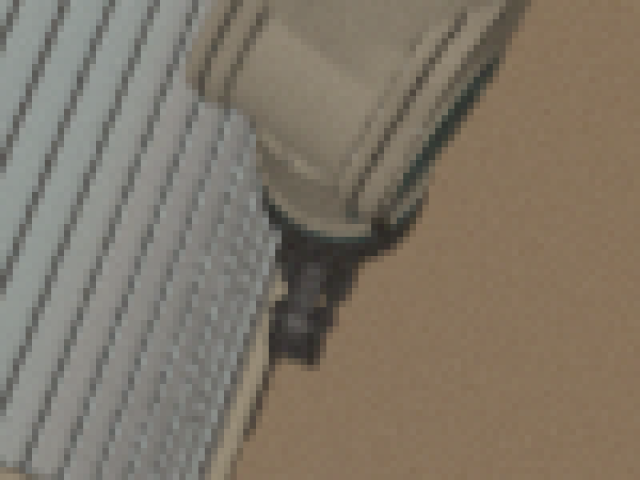

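The hand covers the pull at about (300,340), with nothing else touched and no force. I'll lower the last 2 cm and close.

```bash
echo '[[[0.003, 0, 0.01], 0, 1], [[0.003, 0, 0.02], 0, 1], [[0.003, 0, 0.02], 0, 1]]' > mv.in && python3 steer.py mv.in && echo '[[[0, 0, 0], 0, 0.5], [[0, 0, 0], 0, 0.3], [[0, 0, 0], 0, 0.3], [[0, 0, 0], 0, 0.3]]' > mv.in && python3 steer.py mv.in 35;python3 d.py .457 .1625 .049 3.027
```

```text
t: 8.98
tcp_pos: [0.4562, 0.1619, 0.0488]
tcp_rot: [-3.141, -0.001, 3.026]
wrist_force: [0.4, 0.3, -0.8]
grip_width: 1.001
finger_force: 0.0
t: 9.48
tcp_pos: [0.4575, 0.1657, 0.0503]
tcp_rot: [3.135, 0.002, 3.028]
wrist_force: [-0.4, 5.7, 4.3]
grip_width: 0.58
finger_force: 36.6
d [ 0.0001 -0.0032  0.0013] turn 0.001 q [-0.06  0.75 -0.51  2.1   0.8   0.48  0.27] t 9.475
```

The head is gripped at 49 mm. Now I'll roll the shutter up along the arc.

```bash
echo '[[[-0.0015, 0, -0.0105], 0, 0.3], [[-0.0033, 0, -0.021], 0, 0.3], [[-0.006, 0, -0.032], 0, 0.3], [[-0.009, 0, -0.042], 0, 0.3], [[-0.009, 0, -0.042], 0, 0.3]]' > mv.in && python3 steer.py mv.in;python3 d.py .457 .1625 .049 3.027
```

```text
t: 10.1
tcp_pos: [0.4667, 0.1646, 0.0924]
tcp_rot: [3.135, 0.002, 3.027]
wrist_force: [1.4, 6.2, 1.6]
grip_width: 0.578
finger_force: 39.0
d [ 0.0095 -0.0035  0.0433] turn -0.0 q [ 0.01  0.7  -0.6   2.06  0.7   0.59  0.37] t 10.1
```

```bash
echo '[[[-0.0075, 0, -0.020], 0, 0.3], [[-0.017, 0, -0.0395], 0, 0.3], [[-0.028, 0, -0.058], 0, 0.3], [[-0.0415, 0, -0.075], 0, 0.3], [[-0.0415, 0, -0.075], 0, 0.3]]' > mv.in && python3 steer.py mv.in;python3 d.py .457 .1625 .049 3.027
python3 - <<'E'
from h import *
t=cams.camera("top");s=cams.camera("side")
i=[cv2.resize(c["pixels"][b:b+150,a:a+200,::-1],(400,300),interpolation=3) for c,a,b in((t,130,80),(s,130,130))]
cv2.imwrite("pics/p2.png",np.hstack(i))
E
```

```text
t: 10.72
tcp_pos: [0.5083, 0.16, 0.1681]
tcp_rot: [3.135, 0.003, 3.027]
wrist_force: [0.8, 6.3, 3.8]
grip_width: 0.575
finger_force: 39.9
d [ 0.0517 -0.0042  0.1189] turn 0.0 q [ 0.11  0.64 -0.72  1.9   0.57  0.81  0.55] t 10.725
```

View pics/p2.png

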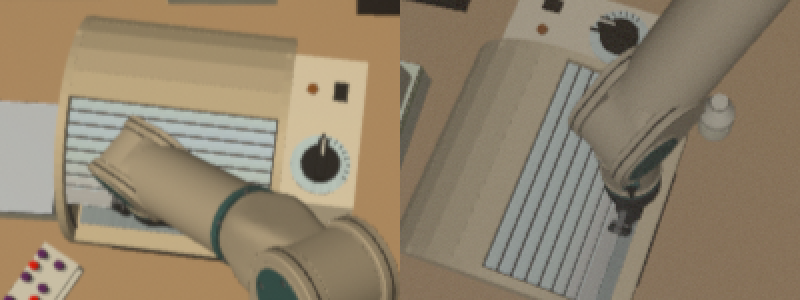

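The picture shows the shutter about half rolled up with the interior opening below it, and the grip is holding. Continuing.

```bash
echo '[[[-0.015, 0, -0.016], 0, 0.3], [[-0.031, 0, -0.030], 0, 0.3], [[-0.0485, 0, -0.042], 0, 0.3], [[-0.067, 0, -0.0525], 0, 0.3], [[-0.067, 0, -0.0525], 0, 0.3]]' > mv.in && python3 steer.py mv.in;python3 d.py .457 .1625 .049 3.027
```

```text
t: 11.45
tcp_pos: [0.5742, 0.1527, 0.22]
tcp_rot: [3.134, 0.001, 3.027]
wrist_force: [2.6, 6.9, 3.3]
grip_width: 0.573
finger_force: 41.4
d [ 0.1178 -0.0049  0.1708] turn 0.0 q [ 0.15  0.66 -0.75  1.68  0.51  1.    0.68] t 11.45
```

```bash
echo '[[[-0.01, 0, -0.0045], 0, 0.3], [[-0.02, 0, -0.0087], 0, 0.3], [[-0.030, 0, -0.0125], 0, 0.3], [[-0.04, 0, -0.0155], 0, 0.3], [[-0.04, 0, -0.0155], 0, 0.3]]' > mv.in && python3 steer.py mv.in;python3 d.py .457 .1625 .049 3.027;  echo '[[[-0.004, 0, -0.001], 0, 0.3], [[-0.008, 0, -0.002], 0, 0.3], [[-0.008, 0, -0.002], 0, 0.3]]' > mv.in && python3 steer.py mv.in
```

```text
t: 12.08
tcp_pos: [0.6119, 0.1485, 0.2346]
tcp_rot: [3.135, -0.002, 3.029]
wrist_force: [-0.1, 8.4, 0.1]
grip_width: 0.577
finger_force: 39.3
d [ 0.155  -0.0048  0.1859] turn 0.002 q [ 0.15  0.69 -0.75  1.56  0.5   1.09  0.74] t 12.075
t: 12.45
tcp_pos: [0.6187, 0.1478, 0.2365]
tcp_rot: [3.136, -0.004, 3.029]
wrist_force: [-3.0, 7.6, -0.4]
grip_width: 0.579
finger_force: 39.0
```

```bash
echo '[[[-0.005, 0, -0.001], 0, 0.3], [[-0.01, 0, -0.002], 0, 0.3], [[-0.01, 0, -0.002], 0, 0.3]]' > mv.in && python3 steer.py mv.in; echo '[[[-0.005, 0, -0.001], 0, 0.3], [[-0.005, 0, -0.001], 0, 0.3]]' > mv.in && python3 steer.py mv.in
```

```text
t: 12.82
tcp_pos: [0.6235, 0.1472, 0.2376]
tcp_rot: [3.138, -0.014, 3.03]
wrist_force: [-14.7, 7.3, 3.4]
grip_width: 0.577
finger_force: 39.0
t: 13.08
tcp_pos: [0.6234, 0.1473, 0.2375]
tcp_rot: [3.14, -0.025, 3.032]
wrist_force: [-25.6, 6.7, 4.9]
grip_width: 0.574
finger_force: 39.1
```

Force climbs to 25 N without motion, so the shutter is at its stop. Releasing and rising.

```bash
echo '[[[0, 0, 0], 0, 1], [[0, 0, 0], 0, 1], [[0, 0, 0], 0, 1], [[0, 0, -0.03], 0, 1], [[0, 0, -0.08], 0, 1]]' > mv.in && python3 steer.py mv.in; echo '[[[0.05, 0, -0.05], 0, 1], [[0.1, 0.0, -0.08], 0, 1], [[0.15, -0.05, -0.08], 0, 1], [[0.17, -0.1, -0.08], 0, 1], [[0.17, -0.15, -0.08], 0, 1]]' > mv.in && python3 steer.py mv.in; echo '[[[0, -0.06, 0], 0, 1], [[0, -0.12, 0], 0, 1], [[0, -0.12, 0], 0, 1]]' > mv.in && python3 steer.py mv.in
python3 - <<'E'
from h import *
t=cams.camera("top");s=cams.camera("side")
i=[cv2.resize(c["pixels"][:,:,::-1],(400,300),interpolation=3) for c in(t,s)]+[cv2.resize(c["pixels"][b:b+150,a:a+200,::-1],(400,300),interpolation=3) for c,a,b in((t,130,80),(s,130,130))]
cv2.imwrite("pics/e1.png",np.vstack([np.hstack(i[:2]),np.hstack(i[2:])]))
E
```

```text
t: 13.7
tcp_pos: [0.6353, 0.14, 0.3186]
tcp_rot: [-3.14, -0.003, 3.025]
wrist_force: [1.5, 0.6, 0.3]
grip_width: 0.996
finger_force: 0.0
t: 14.32
tcp_pos: [0.4478, 0.0106, 0.4001]
tcp_rot: [-3.139, 0.002, 3.027]
wrist_force: [1.8, -0.9, 1.0]
grip_width: 1.0
finger_force: 0.0
t: 14.7
tcp_pos: [0.4348, -0.1132, 0.3991]
tcp_rot: [-3.139, -0.0, 3.015]
wrist_force: [0.5, 1.7, -0.1]
grip_width: 0.999
finger_force: 0.0
```

View pics/e1.png

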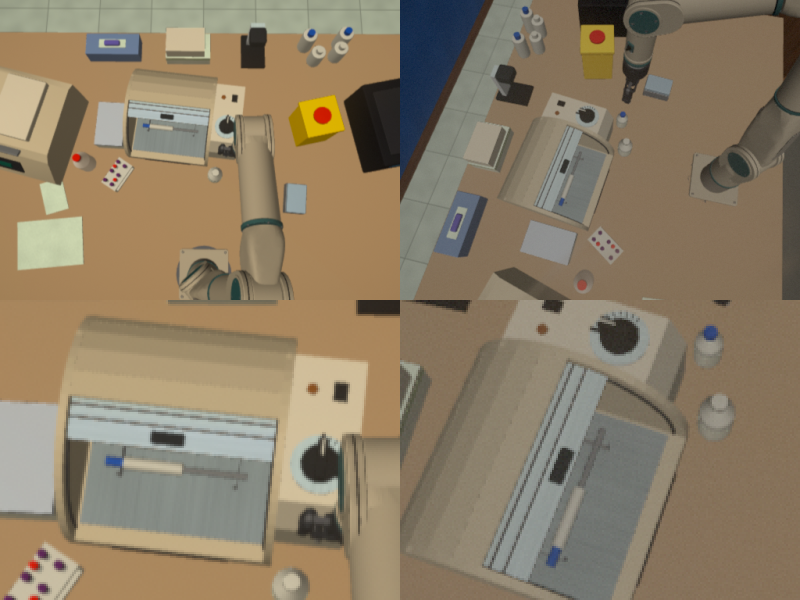

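The shutter is up with the pipettes visible, and the pull is on top at (167,438) in the lower-left crop. The bottles, rack and boxes are where they were. One numeric check of both joints remains.

Run:
```python
from h import *
t=cams.camera("top");s=cams.camera("side")
rs=[]
for c,b in((t,(202,140,226,157)),(s,(203,198,220,226))):
    m=max(blobs(c,b,80),key=lambda m:m[1]);print(m);rs.append(ray(c,*m[0]))
X=tri(rs);ca,sa=np.cos(-.115),np.sin(-.115);d=X[:2]-[.6725,.1377]
x=ca*d[0]+sa*d[1];print(X,"cab x",x,"angle",np.arctan2(X[2]-.045,-x)-.106,"r",np.hypot(x,X[2]-.045))
i=[cv2.resize(c["pixels"][b:b+30,a:a+40,::-1],(400,300),interpolation=3) for c,a,b in((t,272,140),(s,220,130))]
cv2.imwrite("pics/e2.png",np.hstack(i))
```

```text
(array([213.45238095, 149.        ]), np.int32(84), array([206, 146,  16,   7]))
(array([210.27192982, 212.35964912]), np.int32(114), array([205, 204,  12,  18]))
[0.61346386 0.14634544 0.25296532] cab x -0.059638229950802674 angle 1.1855208330807996 r 0.2163476186439751
```

View pics/e2.png

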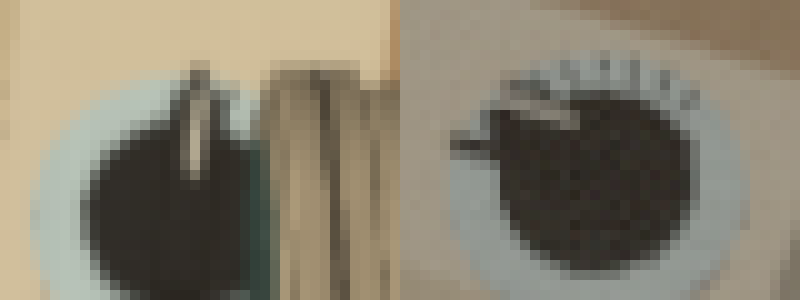

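Run:
```python
from h import *
t=cams.camera("top");s=cams.camera("side")
for n,c,b in(("t",t,(287,147,295,159)),("s",s,(228,137,239,144))):
    A=[]
    for _ in range(6):
        p=cams.camera("top" if n=="t" else "side")["pixels"];A.append(p[b[1]:b[3],b[0]:b[2]].astype(float))
    a=np.mean(A,0);w=np.clip(a[:,:,0]-a[:,:,2]-15,0,None)  # warm-white line vs black/bluish ring
    w[a.max(2)<75]=0
    print(np.round(w).astype(int))
    ys,xs=np.nonzero(w>0);P=np.array([onz(c,x+b[0],y+b[1],.246)[:2] for x,y in zip(xs,ys)]);W=w[ys,xs]
    m=np.average(P,0,W);C=np.cov(P.T,aweights=W);e=np.linalg.eigh(C)[1][:,1];e*=np.sign(e[0]);k=np.array([.5895,-.087])
    print(n,"pca",np.arctan2(e[1],e[0]),"centroid",m,"from axis",np.arctan2(*(m-k)[::-1]))
```

```text
[[18 16 12 18  8  9 22 28]
 [ 0  0  0  0  0  0  0  7]
 [ 0  0  0  0  4  6  0  0]
 [ 0  0  0  0 11 10  0  0]
 [ 0  0  0  0 12 10  0  0]
 [ 0  0  0  1 14  7  0  0]
 [ 0  0  0  2 18  5  0  0]
 [ 0  0  0  4 18  3  0  0]
 [ 0  0  0  4 17  2  0  0]
 [ 0  0  0  2 15  0  0  0]
 [ 0  0  0  0  7  0  0  0]
 [ 0  0  0  0  0  0  0  0]]
t pca -0.0016299852210730523 centroid [ 0.6125457  -0.08761507] from axis -0.026682950113836583
[[12 11 10  5  0  0  0  0  0  0  0]
 [10  5  4  0  0  0  0  0  0  0  0]
 [ 5  0  1  0  0  0  0  0  0  0  0]
 [ 0  0  1  1  1  0  0  0  0  0  0]
 [ 0  0  0  0  0  0  1  0  0  0  0]
 [ 0  0  0  0  0  0  0  0  0  0  0]
 [ 0  0  0  0  0  0  0  0  0  0  0]]
s pca -0.27379288054451567 centroid [ 0.62091575 -0.09447238] from axis -0.2335154647512347
```

In the clean rows of the top view, the line leans about 0.65 px over 7 rows, which is a yaw of about -0.10. That agrees with the cabinet's -0.115, so the knob is at zero. The shutter reached its stop, and the robot is clear.

```bash
python3 -c "
from station import bot, cams, sensors, workorder
print(workorder.finish_job())"
```

```text
the job is handed in; nothing more can be done
None
```

The timer knob is back at its zero stop, and after that I rolled the shutter up to its open stop and let go of it. Nothing else on the bench was moved, and the job is handed in.

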